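# Cover the pan of buns

### The arm

A 7-joint arm with a two-finger parallel gripper is mounted at the origin on the work surface. World frame = base frame: x ahead of the robot, y to its left, z up, the work surface at z = 0. Lengths are in m, angles in rad, forces in N, time in s.
With the tool pointing down it reaches from about 0.425 to 0.95 m from the base axis. Payload 4.7 kg.
Tool frame: the origin (TCP) lies between the finger pads; the fingertips stand 25 mm ahead of it and the grasp point (between the pads) lies 6 mm ahead of it; z points along the fingers, y is the line along which they close (so a half turn about z gives the same grasp; the last joint's range is limited). The gripper opens to 85 mm and grips with 20 to 120 N. Pads are 22 mm wide; open, the fingers measure 114 mm over their backs; the gripper's body (76 mm by 85 mm) begins 54 mm behind the grasp point. The pads swing forward as they close: fully open they stand 13 mm farther back than shut.
Start: joints at [1.273, 0.469, -0.049, 1.532, 0.024, 1.141, -0.082], TCP at [0.179, -0.651, 0.23] pointing down, gripper open.
Joint ranges: [-2.59, 2.59], [-0.33, 1.99], [-1.39, 1.29], [0.1, 2.45], [-1.04, 4.18], [0.21, 1.99], [-2.66, 2.66]. Speed limits (rad/s): [2.57, 2.57, 3.14, 3.14, 3.14, 3.14, 3.14].

### API

Orientations are given as a 3x3 rotation matrix whose columns are the frame's x, y, z axes.
In Python, from rig import * gives the robot as it stands. Calls block until the motion is done:
- movep(position, orientation): joint-space move of the TCP to a pose.
- move_l(position, attitude=None, feed=0.15, until_force=None): straight line of the TCP; attitude=None keeps the orientation; feed is the mean speed in m/s. With until_force (N) it stops when the force on the tool has changed by that much, and returns True; else False.
- move_joints(angles): joint-space move.
- command_gripper(opening, newtons=None): finger opening in m; newtons is the grip in N (None keeps the last); returns when the fingers have stopped.
- sleep(seconds).
- inverse_kinematics(position, orientation): joint angles nearest the present ones, or None.
- sense(): the state.
- camera(name): name is "scene" or "top" or "wrist"; returns (picture, depth): 480x640x3 uint8, red, green, blue; 480x640 float32, m along the optical axis (not along the pixel's ray), 0 where there is no reading.
- camera_params(name): a dict with "K" (3x3 intrinsics, pixels), "position" and "rotation" of the camera in the world; the wrist camera has in their place "tool_from_camera" (4x4, takes a point from camera to tool coordinates, whose origin is the TCP and whose axes are the flange's). Camera axes: x right, y down, z forward; pixel columns grow to the right and rows downward; lengths in m; the calibration is good to about 2 mm. A picture is of the moment at which its call begins: read the wrist's pose just before it. camera_params takes no time and is no camera call.
A pose or a line that the arm cannot do raises Unreachable and nothing moves.
- finish_job(): hands the job in; it is judged then, once.
The state is a dict: "time_s": time; "joint_pos": joint angles; "qd": joint speeds; "joint_efforts": joint torques, N m; "position": TCP position; "tcp_rot": TCP orientation; "wrist_force": force on the tool from outside, world axes, zero at the start; "ft_torque": the same for the moment, N m; "finger_gap": finger opening in m; "gripper_force": force on a finger pad.
Only numpy, scipy, OpenCV 4.12 (cv2) and the standard library are available. Lean on these libraries where they do the work, as an engineer would, in place of code of your own. Each camera call takes 0.05 s, during which the arm holds its last target. There are 200 camera calls.

### The job

Pick up the loose steel lid by its handle and put it on the pan that holds the buns: lower it gently, do not drop it, so that it settles fully home in the opening and lies level on the rim all round, then let go. Leave both pans and the other things on the counter where they stand, and leave the empty pan open.

Things in the scene. Friction and masses are not known exactly. Their poses are not given: they have to be found in the camera images.
- lid: loose rectangular steel lid, lying right way up on the counter, 176 (its x) x 108 (its y) mm, 53 mm high in all, about 0.2 to 0.4 kg. Origin: centre of its underside (lower edge of the skirt), z up. From below: a skirt 12 mm deep whose sides slope, 140 x 72 mm outside at its lower edge, 151 x 83 mm where it meets the plate; a flat plate 4 mm thick (z 12 to 16 mm) that lies on a pan's rim; a strap handle on top. Half a turn about z gives the same lid
- lid_grip (a point): middle of the lid's handle: a flat bar 72 mm long (along the lid's x), 10 mm wide (the lid's y), 14 mm tall, centred 46 mm above the lid's origin, 23 mm clear above the plate, on two posts at its ends (8 mm long, inside the 72 mm)
- pan_full: open rectangular steel pan holding six brown buns (fixed in it, 39 mm high, below the rim), loose on the counter, 0.9 kg, 176 (its x) x 108 (its y) x 65 mm high. Opening 160 x 92 mm, so the lid's skirt has 4.5 mm play on each side; flat rim 8 mm wide all round. Origin: centre of its underside, z up. With the lid seated, the lid's origin is 53 mm above this origin, on its axis, long sides parallel
- pan_full_rim (a point): centre of the opening of the pan of buns, at the height of its rim (65 mm above its origin)
- pan_empty: a second pan of the same shape and size, 0.7 kg, empty; same origin and axes. It stays open
- jar: bystander: glass jar with a steel cap, 64 mm across, 95 mm high; origin centre of underside
- phone: bystander: black telephone lying flat, 72 x 150 x 9 mm; origin centre of underside
- spatula: bystander: spatula lying on the counter, 260 mm long along its x
Things that resemble listed ones, but are neither listed nor needed, are in the scene too. Leave any yellow look-alike of the lid alone.

How it is judged:
By the outcome, as a careful person would: the job done as asked, in the order asked, and still so for the second after the job is handed in, with the robot touching nothing.
It also fails if it takes over 42 s, if anything falls off the work surface, if the arm or the gripper's body presses on something with over 40 N, if the wrist force passes 120 N, or if a joint passes its speed limit or range.

## Working session

There is one attempt and no reset: what is moved stays moved. The work goes in short steps, each a Python script; the robot and the scene stay as the last script left them, time stands still between calls to the robot, and variables do not carry over. Pictures are saved under pics/ and viewed, at most 10 in all, crops included, and the job is handed in when it is done.

```bash
mkdir -p pics
python3 - <<'E'
from rig import *
import cv2,numpy as np
s=sense();print(s['time_s'],s['position'],s['tcp_rot'])
for n in("top","scene"):
    p,d=camera(n);cv2.imwrite(f'pics/{n}0.png',p[:,:,::-1]);np.savez(f'{n}0.npz',p=p,d=d);print(n,camera_params(n),(d==0).mean())
E
```

```text
0.0 [ 0.17910026 -0.65018912  0.22923052] [[ 9.64087486e-01  2.65584097e-01 -6.37455128e-04]
 [ 2.65584841e-01 -9.64085580e-01  1.91989962e-03]
 [-1.04666490e-04 -2.02024962e-03 -9.99997954e-01]]
top {'K': array([[549.4355362 ,   0.        , 324.83646898],
       [  0.        , 549.4355362 , 244.16166914],
       [  0.        ,   0.        ,   1.        ]]), 'position': array([ 0.39407286, -0.10976147,  1.23476115]), 'rotation': array([[-0.02896807, -0.99316615,  0.11305684],
       [-0.99956062,  0.02949195,  0.00296364],
       [-0.00627766, -0.11292132, -0.9935841 ]])} 0.0038216145833333335
scene {'K': array([[501.6102328 ,   0.        , 330.29471673],
       [  0.        , 501.6102328 , 232.79141294],
       [  0.        ,   0.        ,   1.        ]]), 'position': array([ 1.23005874, -0.25265645,  0.94389155]), 'rotation': array([[ 0.14635002,  0.77046539, -0.62045528],
       [ 0.98911721, -0.10438072,  0.10369094],
       [ 0.01512671, -0.62887817, -0.7773567 ]])} 0.003880208333333333
```

View pics/top0.png

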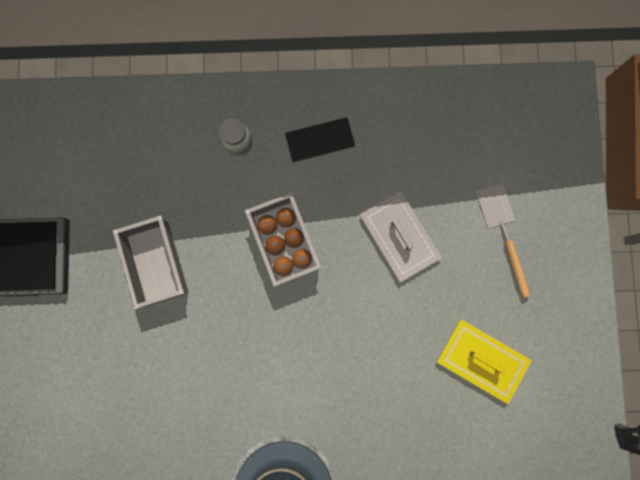

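View pics/scene0.png

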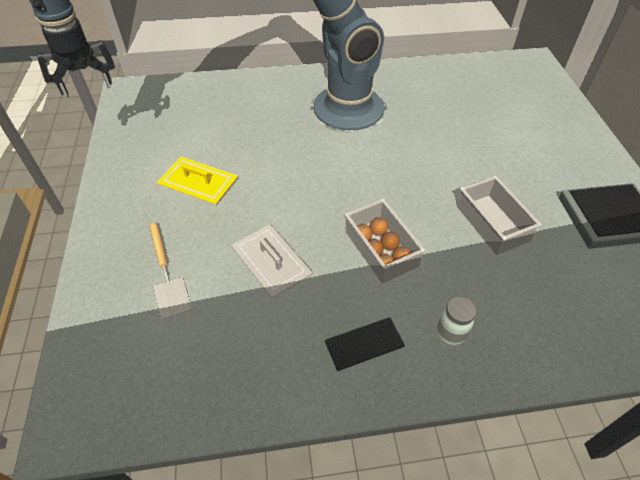

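Top view: the steel lid is at (400,237). The yellow lid at (485,362) is the look-alike. The bun pan is at (282,240), the empty pan at (150,262), the jar at (235,135), the phone at (320,139) and the spatula at (505,235). Could be taken for the lid: yellow lid (485,362), spatula blade (497,207) and the empty pan (150,262). I choose the steel one at (400,237).

```bash
cat > h.py <<'E'
import numpy as np,cv2
def cloud(d,K,R,t):
    v,u=np.mgrid[:480,:640]
    c=np.stack([(u-K[0,2])/K[0,0]*d,(v-K[1,2])/K[1,1]*d,d],-1)
    return c@np.asarray(R).T+t
def rect(P):
    (c,(w,h),a)=cv2.minAreaRect((P[:,:2]*1000).astype(np.float32))
    if w<h: w,h,a=h,w,a+90
    return np.array(c)/1000,w,h,(a+90)%180-90
E
python3 - <<'E'
from rig import *
from h import *
for n in("top","scene"):
    z=np.load(f'{n}0.npz');p,d=z['p'],z['d'];q=camera_params(n)
    W=cloud(d,q['K'],q['rotation'],q['position'])
    boxes={'top':dict(lid=(350,185,450,290),pan=(235,190,325,290),emp=(105,210,195,315)),'scene':dict(lid=(225,218,320,300),pan=(335,192,432,282))}[n]
    for k,(x0,y0,x1,y1) in boxes.items():
        w=W[y0:y1,x0:x1].reshape(-1,3);ok=d[y0:y1,x0:x1].ravel()>0
        lo,hi=((.009,.024) if k=='lid' else (.058,.072))
        m=(ok&(w[:,2]>lo)&(w[:,2]<hi)).reshape(y1-y0,x1-x0).astype(np.uint8)
        nn,l,st,_=cv2.connectedComponentsWithStats(m);i=1+st[1:,4].argmax();P=w[(l==i).ravel()]
        print(n,k,rect(P),np.median(P[:,2]),len(P),'ground',np.median(w[ok&(w[:,2]<.008),2]))
        if k=='lid':
            H=w[ok&(w[:,2]>.044)&(w[:,2]<.06)];print('handle',rect(H),np.median(H[:,2]),len(H))
p=np.load('top0.npz')['p'];cv2.imwrite('pics/crop.png',cv2.resize(p[180:300,340:460],(600,600),interpolation=cv2.INTER_CUBIC)[:,:,::-1])
E
```

```text
top lid (array([ 0.54654114, -0.27407788]), 176.6070098876953, 109.73085021972656, 28.29539680480957) 0.01568721281790797 3580 ground -0.00034823801479744176
handle (array([ 0.54610303, -0.27384662]), 71.94340515136719, 10.75692367553711, 28.95929718017578) 0.05206406174508971 168
top pan (array([ 0.54174536, -0.01437801]), 177.2174530029297, 108.23636627197266, 19.934396743774414) 0.0641995974453522 958 ground -0.00011292568551690696
top emp (array([0.50084015, 0.27532263]), 176.66690063476562, 110.90664672851562, 16.349489212036133) 0.06417667351708056 1055 ground 0.00019936905547002226
scene lid (array([ 0.54548718, -0.27428204]), 181.17520141601562, 110.43949890136719, 28.52578353881836) 0.01680830785129661 2837 ground 0.0007963789022847889
handle (array([ 0.54651959, -0.27466739]), 73.49654388427734, 10.852998733520508, 28.125438690185547) 0.05261068058127105 155
scene pan (array([ 0.54021893, -0.01509248]), 179.65966796875, 109.97329711914062, 19.46541976928711) 0.06514950103864292 887 ground 0.0008667701315219212
```

View pics/crop.png

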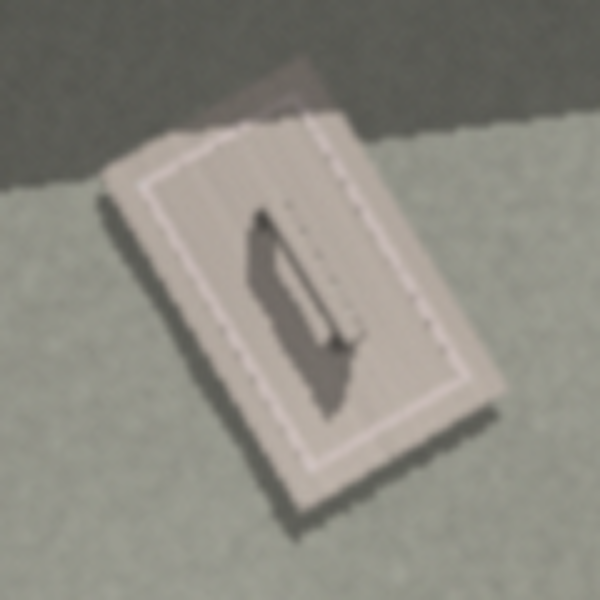

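The crop shows the steel lid lying flat and right way up, its handle at about (310,280). Both views agree on it. Next I'll take a wrist look at the pan, then at the lid.

```bash
cat >> h.py <<'E'
def Rd(deg):
    a=np.radians(deg);c,s=np.cos(a),np.sin(a);return np.array([[c,s,0],[s,-c,0],[0,0,-1.]])
def wrist(rig,name):
    q=rig.camera_params('wrist');s=rig.sense();p,d=rig.camera('wrist');T=np.array(q['tool_from_camera'])
    R=np.array(s['tcp_rot']);W=cloud(d,q['K'],R@T[:3,:3],R@T[:3,3]+s['position'])
    cv2.imwrite(f'pics/{name}.png',p[:,:,::-1]);return p,d,W
def meas(W,d,lo,hi,c,r=.13):
    m=((d>0)&(W[...,2]>lo)&(W[...,2]<hi)&(np.hypot(W[...,0]-c[0],W[...,1]-c[1])<r)).astype(np.uint8)
    n,l,st,_=cv2.connectedComponentsWithStats(m);i=1+st[1:,4].argmax();b=st[i];P=W[l==i]
    return rect(P),float(np.median(P[:,2])),b
E
python3 - <<'E'
import rig;from rig import *
from h import *
movep([.541,-.015,.34],Rd(19.7));print(sense()['time_s'],sense()['position'],camera_params('wrist')['tool_from_camera'])
p,d,W=wrist(rig,'w_pan');print(meas(W,d,.058,.072,(.541,-.015)))
movep([.546,-.274,.30],Rd(28.5));command_gripper(.05,40)
p,d,W=wrist(rig,'w_lid');print(meas(W,d,.009,.024,(.546,-.274)),meas(W,d,.044,.06,(.546,-.274)))
s=sense();print(s['time_s'],s['position'],s['finger_gap'])
E
```

```text
2.7167 [ 0.54108238 -0.01619307  0.33972665] [[-1.22567058e-03 -9.54444961e-01 -2.98384508e-01  7.65957547e-02]
 [ 9.99999175e-01 -1.28419732e-03  8.74433145e-08  5.17707388e-04]
 [-3.83268045e-04 -2.98384262e-01  9.54445748e-01 -1.43417433e-01]
 [ 0.00000000e+00  0.00000000e+00  0.00000000e+00  1.00000000e+00]]
((array([ 0.54158795, -0.01555736]), 175.85781860351562, 108.3069076538086, 19.778440475463867), 0.06483734613134845, array([ 268,  104,  103,  157, 3786], dtype=int32))
((array([ 0.54676147, -0.27512167]), 175.8778533935547, 108.24732971191406, 28.466447830200195), 0.0159106321468665, array([  271,   105,   101,   154, 13954], dtype=int32)) ((array([ 0.5469502 , -0.27498407]), 71.6948471069336, 8.607463836669922, 28.462400436401367), 0.05272207598924261, array([317, 157,   9,  69, 615], dtype=int32))
4.2833 [ 0.54608735 -0.27372137  0.30009515] 0.0504545981082321
```

Run:
```python
import rig;from rig import *
from h import *
R=Rd(28.46)
move_l([.5469,-.2750,.12],R,feed=.2)
t=move_l([.5469,-.2750,.052],R,feed=.08,until_force=15)
print(t,sense()['position']);command_gripper(0.0,80)
s=sense();print(s['finger_gap'],s['gripper_force'],s['position'],s['wrist_force'])
move_l([.5469,-.2750,.20],R,feed=.1)
s=sense();print(s['finger_gap'],s['gripper_force'],s['wrist_force'],s['ft_torque'],s['position'],s['time_s'])
p,d,W=wrist(rig,'w_held');z=s['position'][2]-.052
print(meas(W,d,z+.009,z+.024,(.547,-.275)),meas(W,d,z+.044,z+.06,(.547,-.275)))
m=(d>0)&(W[...,2]>z+.009)&(W[...,2]<z+.022)&(np.hypot(W[...,0]-.547,W[...,1]+.275)<.11)
P=W[m];P=P[:,:]-P.mean(0);print('slope',np.linalg.lstsq(P[:,:2],P[:,2],rcond=None)[0])
```

```text
False [ 0.54737496 -0.27508559  0.05244711]
-0.00040917149772946024 0.2796182641759515 [ 0.54691937 -0.27502911  0.05208951] [-0.05805849 -0.15157153  0.00895886]
0.00010389801672857346 0.0 [ 0.02898719 -1.04065941  0.18648894] [ 0.00143958  0.00599957 -0.02056556] [ 0.54650848 -0.27489829  0.19924725] 8.5Traceback (most recent call last):
  File "<stdin>", line 11, in <module>
  File "h.py", line 18, in meas
    n,l,st,_=cv2.connectedComponentsWithStats(m);i=1+st[1:,4].argmax();b=st[i];P=W[l==i]
                                                     ~~~~~~~~~~~~~~~^^
ValueError: attempt to get argmax of an empty sequence
```

View pics/w_held.png

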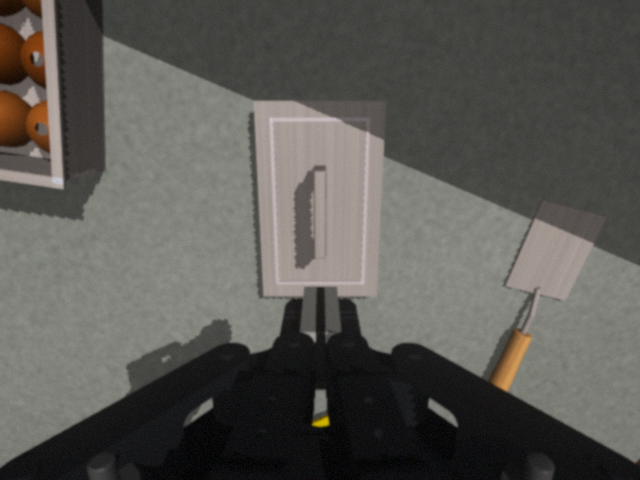

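The view shows the lid still on the counter: handle at (320,211), closed empty fingertips at (320,290). Lateral alignment looks right, so I'll check where the fingertips really are.

Run:
```python
import rig;from rig import *
from h import *
p,d,W=wrist(rig,'w_chk');s=sense();q=camera_params('wrist');T=np.array(q['tool_from_camera']);print(q['K'][0],q['K'][1])
tool=cloud(d,q['K'],T[:3,:3],T[:3,3])
for v in range(270,350,8): print(v,[(u,tool[v,u].round(4).tolist()) for u in(310,320,334)])
print(meas(W,d,.009,.024,(.547,-.275)),meas(W,d,.044,.06,(.547,-.275)))
print(s['position'],s['tcp_rot'],s['joint_pos'],s['finger_gap'])
```

```text
[378.12107627   0.         320.12137844] [  0.         378.12107627 234.14990169]
270 [(310, [-0.0604, -0.0089, 0.1827]), (320, [-0.061, 0.0004, 0.1839]), (334, [-0.0608, 0.0135, 0.1836])]
278 [(310, [-0.068, -0.0089, 0.1816]), (320, [-0.0698, 0.0004, 0.1856]), (334, [-0.0689, 0.0136, 0.1835])]
286 [(310, [-0.0759, -0.009, 0.1809]), (320, [-0.0769, 0.0004, 0.183]), (334, [-0.0774, 0.0137, 0.184])]
294 [(310, [0.0114, -0.0033, -0.012]), (320, [0.0108, 0.0005, -0.0109]), (334, [0.0107, 0.0059, -0.0106])]
302 [(310, [0.0115, -0.0032, -0.0187]), (320, [0.0109, 0.0005, -0.0175]), (334, [0.0106, 0.0057, -0.0169])]
310 [(310, [0.0109, -0.0031, -0.0236]), (320, [0.011, 0.0005, -0.0238]), (334, [0.0113, 0.0054, -0.0243])]
318 [(310, [0.0111, -0.0029, -0.0296]), (320, [0.0111, 0.0005, -0.0295]), (334, [0.0108, 0.0053, -0.029])]
326 [(310, [0.0113, -0.0028, -0.0349]), (320, [0.0108, 0.0005, -0.0342]), (334, [0.0109, 0.0051, -0.0343])]
334 [(310, [0.0104, -0.0027, -0.0382]), (320, [0.0105, 0.0005, -0.0384]), (334, [0.0118, 0.0048, -0.0406])]
342 [(310, [0.0115, -0.0025, -0.0444]), (320, [0.0078, 0.0005, -0.0388]), (334, [0.012, 0.0047, -0.0451])]
((array([ 0.54640967, -0.27516977]), 176.6968231201172, 108.46210479736328, 28.432762145996094), 0.015909616029414014, array([  254,   101,   132,   196, 22490], dtype=int32)) ((array([ 0.54719208, -0.27487576]), 71.59133911132812, 9.63347053527832, 28.18380355834961), 0.052588269646595354, array([ 314,  170,   13,   89, 1115], dtype=int32))
[ 0.54662442 -0.27489567  0.19935728] [[ 8.79129617e-01  4.76581719e-01 -9.90605375e-04]
 [ 4.76582395e-01 -8.79129599e-01  6.08110992e-04]
 [-5.81055924e-04 -1.00671347e-03 -9.99999324e-01]] [ 0.81010144  0.45357779 -0.56093285  1.70021991  0.26912797  1.06671437
 -0.91072108] -4.676858473378229e-05
```

The depth shows the fingertips at tool z ≈ -6 mm, about 31 mm behind the stated +25 mm. At TCP z = 52 mm they were at 58 mm, above the 53 mm handle, which explains the miss. Re-grasp with TCP at z ≈ 21 mm, which keeps the tips 11 mm above the plate.

Run:
```python
import rig;from rig import *
from h import *
R=Rd(28.46)
command_gripper(.05,80)
move_l([.5469,-.2750,.09],R,feed=.2)
t=move_l([.5469,-.2750,.021],R,feed=.06,until_force=10)
print(t,sense()['position']);command_gripper(0.0,80)
s=sense();print(s['finger_gap'],s['gripper_force'],s['position'],s['wrist_force'])
if s['finger_gap']>.006:
    z0=s['position'][2]
    move_l([.5469,-.2750,.17],R,feed=.12)
    s=sense();z=s['position'][2]-z0
    print(s['finger_gap'],s['gripper_force'],s['wrist_force'],s['ft_torque'],s['position'])
    p,d,W=wrist(rig,'w_held2')
    print(meas(W,d,z+.009,z+.024,(.547,-.275)))
    m=(d>0)&(W[...,2]>z+.009)&(W[...,2]<z+.022)&(np.hypot(W[...,0]-.547,W[...,1]+.275)<.11)
    P=W[m];P=P-P.mean(0);print(z,'slope',np.linalg.lstsq(P[:,:2],P[:,2],rcond=None)[0])
print(sense()['time_s'])
```

```text
False [ 0.54727121 -0.27509187  0.02146994]
0.008546312907587875 78.11971306800842 [ 0.54691929 -0.27486471  0.02136467] [-0.6934152   1.43278776  3.89823076]
0.008948022360068088 77.80421018600464 [-0.30218676 -0.45465794 -3.37054139] [-0.02268892 -0.00772872  0.01583357] [ 0.5462793  -0.27483389  0.16900815]
((array([ 0.57305255, -0.26090302]), 115.40117645263672, 109.109130859375, 28.297143936157227), 0.1633787996437449, array([  174,    84,   294,   270, 62172], dtype=int32))
0.14764348064464974 slope [-0.00178065  0.00092051]
13.0167
```

View pics/w_held2.png

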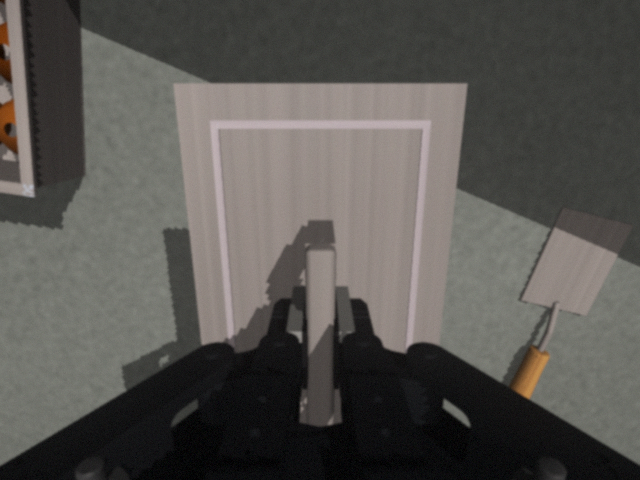

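The lid is held level (3.4 N, slope under 0.2 %) and centred in the grip. The handle is between the pads at (320,330). Carry it over and lower it.

Run:
```python
import rig;from rig import *
from h import *
R=Rd(19.78+.1);c=[.5416,-.0153]
move_l(c+[.17],R,feed=.15); move_l(c+[.105],R,feed=.1); sleep(.3)
s=sense();print(s['position'],s['wrist_force'],s['time_s'])
e=np.array(c)-s['position'][:2];c2=[c[0]+e[0],c[1]+e[1]];print('err',e)
t=move_l(c2+[.070],R,feed=.025,until_force=6)
sleep(.2);s=sense();print(t,s['position'],s['wrist_force'],s['ft_torque'],s['finger_gap'],s['time_s'])
p,d,W=wrist(rig,'w_set')
```

```text
[ 0.54188667 -0.01534655  0.10550891] [ 0.59398777  1.2013586  -4.30926353] 16.0
err [-2.86672560e-04  4.65537286e-05]
True [ 0.54121674 -0.0152577   0.07440109] [ 0.86699245 -0.37631753  5.98800756] [-0.02806996  0.05483324  0.03972882] 0.008604608149628918 17.3083
```

View pics/w_set.png

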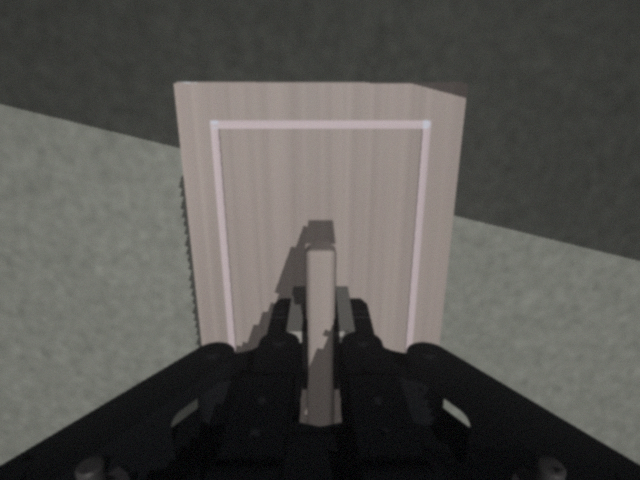

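Contact came at TCP z = 74.4 mm, exactly the seated height. The picture shows the lid edges lining up with the pan, so I'll release, retreat and verify.

Run:
```python
import rig;from rig import *
from h import *
command_gripper(.05);sleep(.2)
s=sense();p0=s['position'];R=s['tcp_rot'];print(s['wrist_force'],s['finger_gap'])
move_l([p0[0],p0[1],.15],R,feed=.1);move_l([p0[0],p0[1],.34],R,feed=.2)
p,d,W=wrist(rig,'w_end');c=(.5416,-.0155)
print(meas(W,d,.059,.08,c),meas(W,d,.098,.115,c))
m=(d>0)&(W[...,2]>.059)&(W[...,2]<.08)&(np.hypot(W[...,0]-c[0],W[...,1]-c[1])<.11)
P=W[m];P=P-P.mean(0);print('slope',np.linalg.lstsq(P[:,:2],P[:,2],rcond=None)[0])
z=W[...,2][m];print(np.percentile(z,[1,50,99]),sense()['time_s'])
p,d=camera('scene');cv2.imwrite('pics/scene1.png',p[:,:,::-1])
```

```text
[-0.13614993  0.115793    0.15012167] 0.05009865101898671
((array([ 0.54150537, -0.01613941]), 176.9642791748047, 108.4933090209961, 19.690200805664062), 0.06899552654052515, array([  269,   100,   105,   160, 14988], dtype=int32)) ((array([ 0.54173413, -0.01616259]), 71.33639526367188, 9.34382438659668, 19.970203399658203), 0.10568986206223752, array([317, 155,  10,  71, 704], dtype=int32))
slope [-0.00031689 -0.00059637]
[0.066762   0.06899553 0.07103537] 20.1
```

View pics/w_end.png

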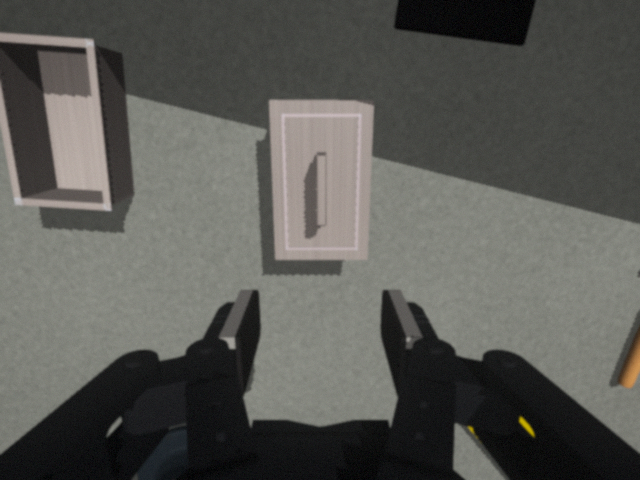

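The picture shows the lid at (320,180) square on the pan. Its top is at 69.0 mm, as expected, with slope under 0.1 %. The empty pan at (60,120) is still open.

```bash
python3 -c "
from rig import *
print(finish_job())"
```

```text
the job is handed in; nothing more can be done
None
```

The steel lid is seated level on the pan of buns and released, and the job was handed in at about 20 s; the first grasp closed just above the handle without moving anything, and the second one held.

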